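Scrap the rejected air cap, then lift the caddy and hold it level

ROBOT

A 7-joint arm with a two-finger parallel gripper is mounted at the origin on a cart in front of the work surface, level with it; the furniture and walls round the work are solid. World frame = base frame: x ahead of the robot, y to its left, z up, the work surface at z = 0. Lengths are in m, angles in rad, forces in N, time in s.
With the tool pointing down it reaches from about 0.425 to 0.875 m from the base axis. Payload 8.4 kg.
Tool frame: the origin (TCP) lies on the front face of the gripper's body, between the roots of the fingers; the fingertips stand 70 mm ahead of it and the grasp point (between the pads) lies bot.grip_point_offset ahead of it (bot.grip_point_offset is the distance from the TCP to the grasp point, in m); z points along the fingers, y is the direction in which the jaws open and shut (so a half turn about z gives the same grasp; the last joint's range is limited). The gripper opens to 87 mm and grips with 3 to 60 N. Pads are 19 mm wide; open, the fingers measure 117 mm over their backs; the gripper's body (75 mm by 190 mm) begins 51 mm behind the grasp point.
Start: joints at [-1.26, 0.333, 0.04, 1.465, -0.013, 1.343, -0.059], TCP at [0.259, 0.596, 0.292] pointing down, gripper open.
Joint ranges: [-2.58, 2.58], [-0.38, 2.09], [-1.3, 1.39], [0.25, 2.4], [-1.5, 4.64], [0.08, 2.09], [-2.65, 2.65]. Speed limits (rad/s): [2.22, 2.22, 2.79, 2.79, 3.14, 3.14, 3.14].

INTERFACE

Orientations are given as a unit quaternion [x, y, z, w].
In Python, from plant import bot gives the robot as it stands.
- The arm moves only by the tool servo_tool, never from a script. Its argument "series" is a list of rows, each a list of 4 numbers: the shift along the tool's x, y, z in mm, then the turn about the tool's z in rad. In form: [[dx, dy, dz, turn], ...]. A call has 1 to 10 rows; each row is the pose to reach, as a shift and turn from the pose commanded when the call began, along the tool's axes at that moment; what a row does not reach only later rows make up. A row lasts 1/8 s, in which the tool goes at most 62.5 mm and 10.7 degrees, less where a joint would pass 70% of its speed; a pose out of reach is approached as far as the arm can. A call with a gripper value outside its range is refused whole. "jaw" is the closure, from -1 (fully open) to 1 (shut), set as the call begins (left out, the last holds). The fingers move at their own pace and stop on an object; the grip force is fixed at half the most. Time passes only in rows, so rows that repeat a pose let the fingers close. It gives the time, the measured TCP pose, the force and the opening at its end, in the units of the state.
- bot.get_obs(): the state, without advancing time (a new reading comes with each control period).
- bot.get_image(name): name is "side" or "top"; returns a dict with "color" (420x560x3 uint8, blue, green, red), "K" (3x3 intrinsics, pixels), "dist_coeffs" ([k1, k2, p1, p2, k3] as OpenCV has them; the pictures are not rectified), "R" (3x3) and "t" (3): a world point X has camera coordinates R X + t. Camera axes: x right, y down, z forward; pixel columns grow to the right and rows downward; lengths in m; the calibration is good to about 2 mm. A picture is of the moment at which its call begins. There is no depth.
- bot.sign_off(): hands the job in, once; it reports no verdict.
The state is a dict: "t": time; "joint_pos": joint angles; "joint_vel": joint speeds; "joint_efforts": joint torques, N m; "tool_pos": TCP position; "orientation": TCP orientation; "contact_force": force on the tool from outside, world axes, zero at the start; "torque": the same for the moment, N m; "grip_width": opening from 0.0 (shut) to 1.0 (fully open).
Only numpy, scipy, OpenCV 4.12 (cv2) and the standard library are available. Lean on these libraries where they do the work, as an engineer would, in place of code of your own. Each camera call takes 0.05 s, during which the arm holds its last target.

TASK

Two spray-gun air caps stand in the carrying caddy; take out the one with the red band, which failed inspection, and drop it into the orange scrap box. Then lift the caddy with the good cap by its blue handle and finish holding it still and level, its underside at least 12 cm above the bench and clear of everything, ready to be taken from you: do not put it down or let go. Keep the good cap in its nest throughout, never tip the caddy, and leave the other things on the bench alone.

Things in the scene. Friction and masses are not known exactly. Their poses are not given: they have to be found in the camera images.
- caddy: carrying caddy, loose, 0.55 kg: grey flat plate 90 (x) x 240 (y) x 16 mm (z) lying on the bench; origin at the centre of its underside, z up. Two round nests 39 mm wide are sunk 6 mm into the top, centred at x 0, y +90 and -90 mm, floors 10 mm above the origin. With one nest empty its balance point lies about 7 mm (5 to 11) from the middle towards the good cap
- caddy_grip (a point): point inside the caddy's flat blue upright handle, on its centre line, 16 mm below its top and 70 mm above the caddy's underside; axes as the caddy's. The handle stands in the caddy's middle, 14 mm thick (x), 44 mm wide (y), top 86 mm above the underside; below 22 mm it has a wider steel foot, 26 x 56 mm
- reject_cap: rejected air cap: round, 34 mm across, 25 mm high, about 50 g (35 to 70), white knurled ring below (to about 14 mm up) covered by a bright red band, beige top with two horns; stands in one of the caddy's two nests (either one). Origin at the centre of its underside, z up. The 19 mm that stand above the plate can be grasped across
- good_cap: good air cap: the same shape, size and weight without the red band; stands in the other nest. Origin at the centre of its underside
- scrap_box: orange open-topped scrap box, fixed to the bench, 130 (x) x 160 (y) mm outside, 70 mm high, walls 4 mm; origin at the centre of its underside
- small_cup: bystander: clear graduated plastic cup, 65 mm across, 86 mm tall, open upwards; origin under its middle
- brush: bystander: red-handled cleaning brush lying flat, 170 mm long (its y axis), 19 mm wide, 18 mm high; origin under its middle
- funnel: bystander: red funnel stood on its mouth, 69 mm across, 75 mm tall; origin under its middle
- black_tape: bystander: small roll of black tape lying flat, 58 mm across, 19 mm high; origin under its middle
- marker: bystander: white and black marker pen lying flat, 135 mm long (its y axis), 17 mm wide, 16 mm high; origin under its middle

How it is judged:
By the outcome, as a careful person would: the job done as asked, in the order asked, and still so for the second after the job is handed in, while the arm keeps its last pose, push and grip.
It also fails if it takes over 64 s, if anything falls off the work surface, if the arm or the gripper's body presses on something with over 40 N, if the wrist force passes 120 N, or if a joint passes its speed limit or range.

## Working session

There is one attempt and no reset: what is moved stays moved. The work goes in short steps, Python scripts to look and compute and a tool call to move; the robot and the scene stay as the last step left them, time stands still between calls to the robot, and variables do not carry over. Pictures are saved under pics/ and viewed, and the job is handed in when it is done.

Besides the shell and the picture viewer there is one more tool, called after "Call:" as name([rows], argument=value, ...), one row to a line, values as JSON. servo_tool: Moves the arm, as the interface text tells. Its arguments: {"type":"object","properties":{"series":{"type":"array","items":{"type":"array","items":{"type":"number"}}},"jaw":{"type":"number"}},"required":["series"]}

```bash
mkdir -p pics; ls
python3 - <<'E'
from plant import bot
import cv2
o=bot.get_obs(); print(o); print(bot.grip_point_offset)
for n in("side","top"):
    d=bot.get_image(n); cv2.imwrite(f"pics/{n}0.png",d["color"]); print(n,d["K"],d["dist_coeffs"],d["R"],d["t"])
E
```

```text
pics
{'t': 0.0, 'joint_pos': array([-1.26021249,  0.33388572,  0.03987649,  1.46629337, -0.01334642,
        1.3433074 , -0.05848624]), 'joint_vel': array([-0.00042631,  0.00122132,  0.00028836,  0.00043315, -0.0007756 ,
       -0.00182652, -0.00021026]), 'joint_efforts': array([-4.41558120e-05, -6.56363583e+01,  1.33501500e+00, -4.03798771e+01,
       -5.98173542e-02,  4.49785148e-02,  1.80789398e-04]), 'tool_pos': array([0.25885708, 0.59582985, 0.29136471]), 'orientation': array([ 2.03458423e-01,  9.79083248e-01, -8.10101089e-04, -8.53554064e-05]), 'contact_force': array([ 0.00307504, -0.53302754, -0.32117888]), 'torque': array([-0.03740564,  0.04040089,  0.04731612]), 'grip_width': 0.9994559757056936}
0.051
side [[467.41464026   0.         281.27099317]
 [  0.         467.41464026 200.92741184]
 [  0.           0.           1.        ]] [-0.11623587  0.          0.          0.          0.        ] [[ 0.99758055 -0.06632991 -0.02081808]
 [-0.0437326  -0.36596269 -0.9296014 ]
 [ 0.05404174  0.9282627  -0.36797804]] [-0.55660485  0.1097059   1.29567573]
top [[438.78586377   0.         275.84877313]
 [  0.         438.78586377 206.19385445]
 [  0.           0.           1.        ]] [0.01534511 0.         0.         0.         0.        ] [[ 0.00971509 -0.99968599 -0.02309827]
 [-0.98063594 -0.00500646 -0.19577558]
 [ 0.19559847  0.02455297 -0.98037666]] [0.00706543 0.55911777 1.00527087]
```

View pics/side0.png

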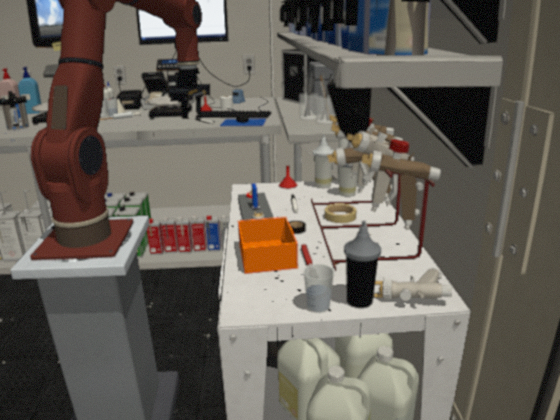

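View pics/top0.png

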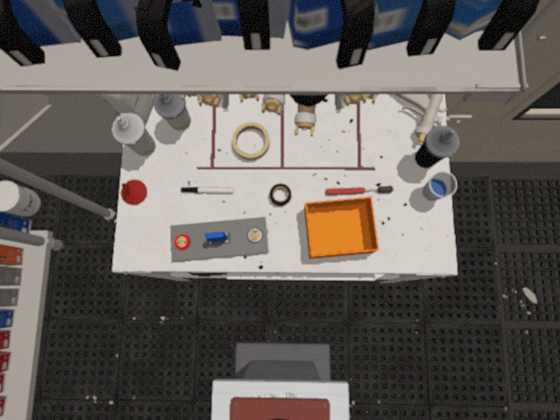

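The red-banded cap is in the left (+y) nest at about (181,241) in the top view. The handle is near (217,237), the good cap near (255,236), and the scrap box near (341,227). I'll enlarge these areas.

```bash
cat > h.py <<'E'
import numpy as np, cv2
from plant import bot
def cam(n):
    return bot.get_image(n)
def proj(d,P):
    rv=cv2.Rodrigues(np.array(d["R"]))[0]
    return cv2.projectPoints(np.array(P,float).reshape(-1,1,3),rv,np.array(d["t"]),np.array(d["K"]),np.array(d["dist_coeffs"]))[0].reshape(-1,2)
def unproj(d,uv,z):
    p=cv2.undistortPoints(np.array(uv,float).reshape(-1,1,2),np.array(d["K"]),np.array(d["dist_coeffs"])).reshape(-1,2)
    R=np.array(d["R"]);t=np.array(d["t"]);C=-R.T@t
    r=np.c_[p,np.ones(len(p))]@R
    return C+r*((np.broadcast_to(z,len(p))-C[2])/r[:,2])[:,None]
def crop(img,x0,y0,x1,y1,s,fn):
    c=cv2.resize(img[y0:y1,x0:x1],None,fx=s,fy=s,interpolation=cv2.INTER_CUBIC)
    for x in range((x0+9)//10*10,x1,10):
        cv2.line(c,((x-x0)*s,0),((x-x0)*s,6),(0,255,0),1); cv2.putText(c,str(x),((x-x0)*s,16),0,.35,(0,255,0),1)
    for y in range((y0+9)//10*10,y1,10):
        cv2.line(c,(0,(y-y0)*s),(6,(y-y0)*s),(0,255,0),1); cv2.putText(c,str(y),(8,(y-y0)*s),0,.35,(0,255,0),1)
    cv2.imwrite(fn,c)
E
python3 - <<'E'
from h import *
d=cam("top");s=cam("side")
crop(d["color"],160,205,290,275,6,"pics/t1.png")
crop(d["color"],265,170,400,270,5,"pics/t2.png")
crop(s["color"],225,170,345,260,6,"pics/s1.png")
print(proj(d,[bot.get_obs()["tool_pos"]]),proj(s,[bot.get_obs()["tool_pos"]]))
print("camC",-np.array(d["R"]).T@d["t"],-np.array(s["R"]).T@s["t"])
E
```

```text
[[-59.19128214 344.69154134]] [[190.63923613  97.91012756]]
camC [ 0.3515929  -0.01481997  1.0951689 ] [ 0.49003533 -1.19949874  0.56717554]
```

View pics/t1.png

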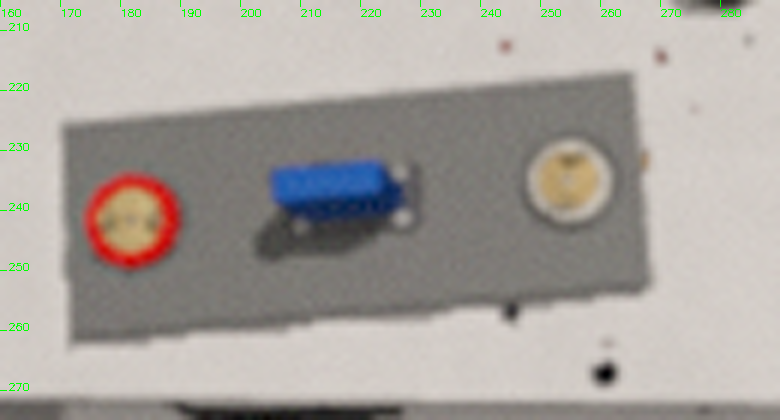

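View pics/t2.png

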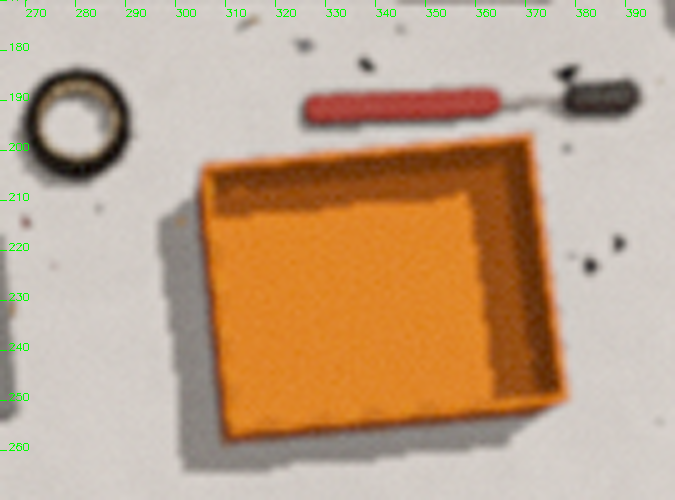

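View pics/s1.png

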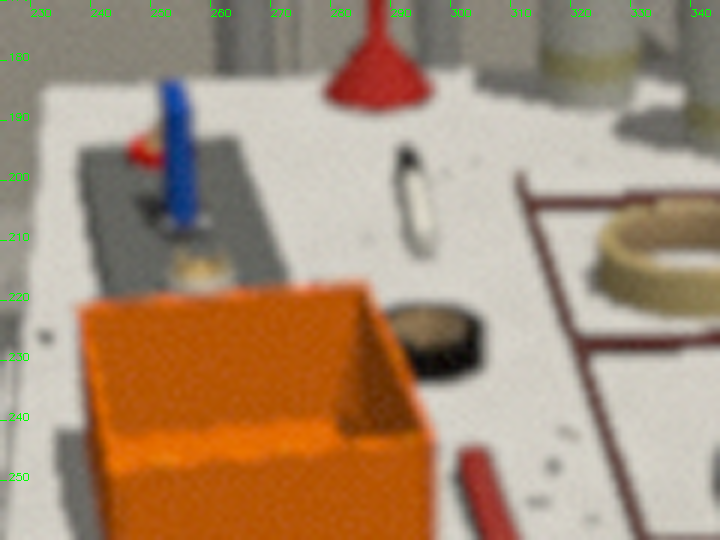

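Run:
```python
from h import *
from scipy.optimize import least_squares
d=cam("top");s=cam("side")
def c6(p): return np.array(p)/6+[160,205]-0.0
def W(q,L):
    c,sn=np.cos(q[2]),np.sin(q[2]); L=np.array(L,float)
    return np.c_[q[0]+c*L[:,0]-sn*L[:,1], q[1]+sn*L[:,0]+c*L[:,1], L[:,2]]
L=[[.045,.12,.016],[.045,-.12,.016],[-.045,-.12,.008],[-.045,.12,.008],[0,.09,.022],[0,-.09,.022],[.007,.022,.086],[.007,-.022,.086],[-.007,.022,.086]]
px=c6([(63,125),(632,72),(650,290),(70,345),(132,221),(569,181),(270,170),(380,160),(283,205)])
f=least_squares(lambda q:(proj(d,W(q,L))-px).ravel(),[.45,.15,0])
print(f.x,np.round(f.fun.reshape(-1,2),1))
q=f.x
print("caps",W(q,[[0,.09,.01],[0,-.09,.01],[0,0,.07]]))
ps=proj(s,W(q,[[.045,.12,.016],[-.045,.12,.016],[.007,-.022,.086],[-.007,-.022,.086],[.007,.022,.086],[0,.09,.035],[0,-.09,.035]]))
print("side",ps.round(1))
b=np.array([(205,165),(530,137),(565,402),(225,438)])/5+[265,170]
Lb=[[.065,.08,.07],[.065,-.08,.07],[-.065,-.08,.07],[-.065,.08,.07]]
g=least_squares(lambda q:(proj(d,W(q,Lb))-b).ravel(),[.45,-.15,0])
print("box",g.x,g.fun.reshape(-1,2).round(1))
print("top edge bench",unproj(d,[(120,270),(450,272)],0))
```

```text
[0.48289201 0.15224994 0.09860673] [[-0.4 -0.1]
 [ 0.4 -0.1]
 [ 0.6 -0.2]
 [ 0.7 -0.5]
 [ 0.3  0.4]
 [ 0.2  0.4]
 [-0.1  0. ]
 [ 0.4 -0. ]
 [-1.9  0.2]]
caps [[0.47403178 0.24181275 0.01      ]
 [0.49175224 0.06268714 0.01      ]
 [0.48289201 0.15224994 0.07      ]]
side [[263.3 192.4]
 [236.6 194.5]
 [256.  187.8]
 [251.4 188.1]
 [254.4 183.1]
 [250.6 191.2]
 [257.  212.1]]
box [ 0.50764124 -0.14328969  0.09480917] [[-1.4 -0.2]
 [ 0.6 -0.5]
 [ 0.8  1. ]
 [ 0.  -0.3]]
top edge bench [[ 0.4061834   0.39901651  0.        ]
 [ 0.40832662 -0.41457346  0.        ]]
```

```bash
cat >> h.py <<'E'
from scipy.spatial.transform import Rotation as Ro
def go(x,y,z,ang=.0986):
    o=bot.get_obs();R=Ro.from_quat(o["orientation"]).as_matrix()
    dl=R.T@(np.array([x,y,z])-o["tool_pos"])*1000
    a=np.arctan2(R[1,1],R[0,1]); tr=(a-ang+np.pi/2)%np.pi-np.pi/2
    print("shift mm",dl.round(1),"turn",round(tr,3),"| tilt",R[:,2].round(4),"pos",o["tool_pos"].round(4),"t",o["t"],"F",o["contact_force"].round(2),"gw",round(o["grip_width"],3))
if __name__=="__main__":
    import sys; go(*map(float,sys.argv[1:]))
E
python3 h.py .474 .2418 .25
```

```text
shift mm [-338.4 -239.2   42.1] turn 1.062 | tilt [-2.e-04 -5.e-04 -1.e+00] pos [0.2589 0.5961 0.2919] t 0.3 F [-0.07 -0.05  0.42] gw 0.998
```

Call:
servo_tool([
  [-20,-14,2,0.06],
  [-55,-39,6,0.17],
  [-95,-67,11,0.3],
  [-140,-99,17,0.45],
  [-185,-131,23,0.6],
  [-230,-163,29,0.74],
  [-275,-195,35,0.87],
  [-310,-219,39,0.98],
  [-330,-234,41,1.04],
  [-338,-239,42,1.062],
], jaw=-0.2)

```text
t: 1.55
tool_pos: [0.4741, 0.2416, 0.2503]
orientation: [0.672, 0.741, 0.0, -0.0]
contact_force: [-0.7, 1.2, 0.6]
grip_width: 0.599
```

```bash
python3 h.py .474 .2418 .105
python3 - <<'E'
from h import *
d=cam("top");s=cam("side")
cv2.imwrite("pics/top2.png",d["color"]);crop(s["color"],160,120,320,240,5,"pics/s2.png")
E
```

```text
shift mm [ 2.000e-01 -1.000e-01  1.453e+02] turn -0.001 | tilt [-1.e-04  1.e-04 -1.e+00] pos [0.4741 0.2416 0.2503] t 1.55 F [-0.65  1.17  0.61] gw 0.599
```

View pics/top2.png

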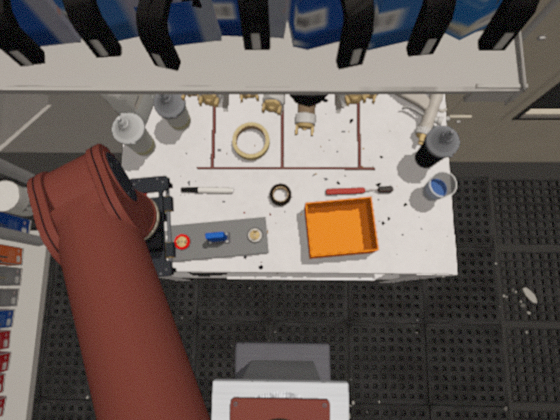

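View pics/s2.png

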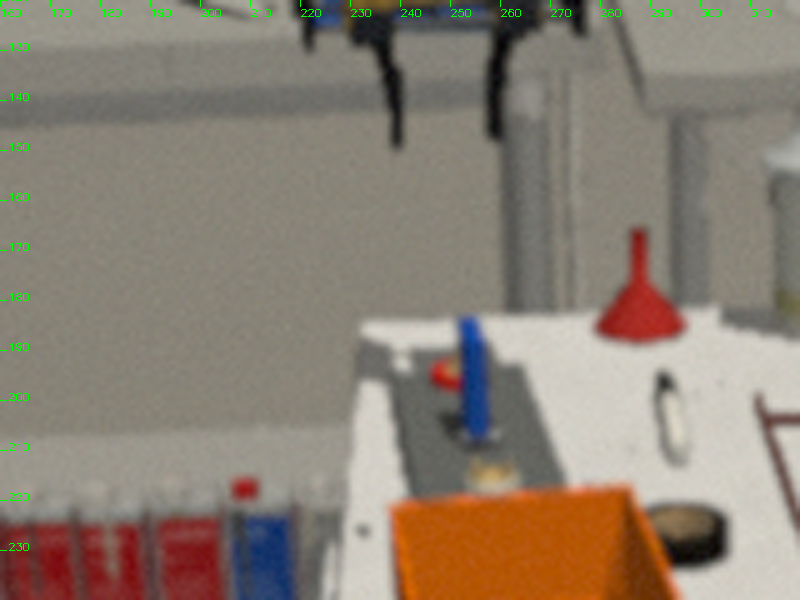

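The fingers straddle the red cap across the caddy's x axis, with their tips at columns 239 and 258 in the side view. Both views show the caddy undisturbed. Descending to just above the cap.

Call:
servo_tool([
  [0,0,20,0],
  [0,0,50,0],
  [0,0,80,0],
  [0,0,110,0],
  [0,0,130,0],
  [0,0,135,0],
  [0,0,135,0],
])

```text
t: 2.52
tool_pos: [0.4735, 0.2433, 0.1155]
orientation: [0.671, 0.742, 0.0, -0.0]
contact_force: [-0.0, -0.5, 0.2]
grip_width: 0.602
```

```bash
python3 h.py .474 .2418 .0885
python3 - <<'E'
from h import *
d=cam("top");s=cam("side")
crop(d["color"],130,160,290,280,5,"pics/t3.png");crop(s["color"],200,150,300,225,8,"pics/s3.png")
p=bot.get_obs()["tool_pos"]
print(proj(s,[p-[0,0,.07],[.474,.2418,.035]]),proj(d,[p-[0,0,.07],[.474,.2418,.035]]))
E
```

```text
shift mm [-1.6  0.4 27. ] turn 0.002 | tilt [-1.e-04  2.e-04 -1.e+00] pos [0.4735 0.2433 0.1155] t 2.525 F [-0.05 -0.47  0.22] gw 0.602
[[250.49461314 187.8303359 ]
 [250.63679797 191.16008425]] [[179.45612489 241.03866866]
 [181.06495278 241.59833031]]
```

View pics/t3.png

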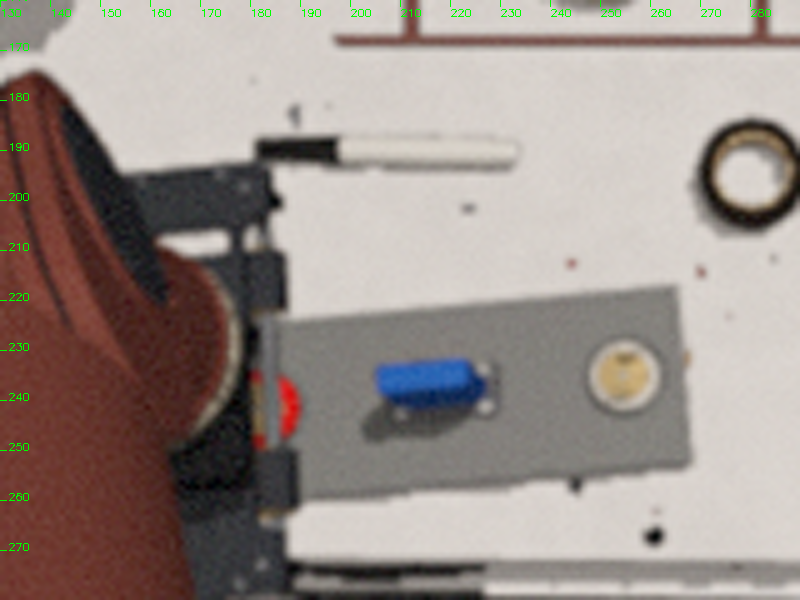

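View pics/s3.png

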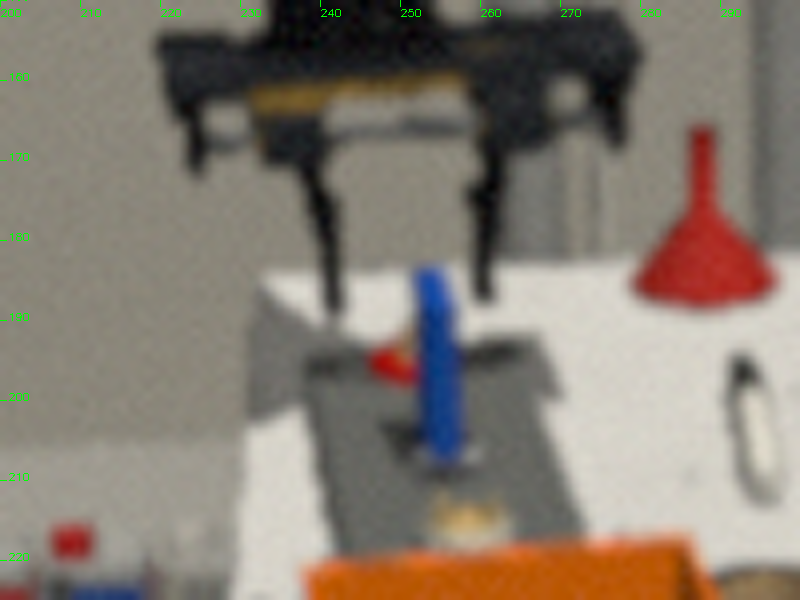

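Seen from the side, the fingertips are at columns 241 and 259.5, so their centre is about 250.3. The cap should be at about 250.6, so they are lined up in x. The top view shows the same.

Call:
servo_tool([
  [-1,0,8,0],
  [-1,0,16,0],
  [-1,0,22,0],
  [-1,0,24,0],
  [-1,0,24,0],
  [-1,0,24,0],
])

```text
t: 3.38
tool_pos: [0.474, 0.2413, 0.0914]
orientation: [0.671, 0.741, 0.0, 0.0]
contact_force: [-0.2, -0.3, 0.1]
grip_width: 0.603
```

```bash
python3 h.py .474 .2418 .0885
```

```text
shift mm [0.5 0.  2.9] turn 0.0 | tilt [ 2.e-04  2.e-04 -1.e+00] pos [0.474  0.2413 0.0914] t 3.375 F [-0.2  -0.27  0.08] gw 0.603
```

Call:
servo_tool([
  [0,0,2,0],
  [0,0,2.5,0],
  [0,0,2.5,0],
])

```text
t: 3.75
tool_pos: [0.4738, 0.2412, 0.0887]
orientation: [0.671, 0.741, -0.0, -0.0]
contact_force: [-0.1, 0.2, 1.0]
grip_width: 0.6
```

Call:
servo_tool([
  [0,0,0,0],
  [0,0,0,0],
  [0,0,0,0],
  [0,0,0,0],
  [0,0,0,0],
  [0,0,0,0],
  [0,0,0,0],
  [0,0,0,0],
], jaw=1)

```text
t: 4.75
tool_pos: [0.4739, 0.2413, 0.0888]
orientation: [0.671, 0.741, 0.0, 0.0]
contact_force: [0.9, 0.7, -0.3]
grip_width: 0.353
```

Call:
servo_tool([
  [0,0,-3,0],
  [0,0,-8,0],
  [0,0,-16,0],
  [0,0,-26,0],
  [0,0,-40,0],
  [0,0,-60,0],
  [0,0,-80,0],
  [0,0,-100,0],
  [0,0,-110,0],
  [0,0,-110,0],
])

```text
t: 6.0
tool_pos: [0.4741, 0.2415, 0.1995]
orientation: [0.671, 0.741, 0.001, 0.0]
contact_force: [-0.1, -0.2, -1.0]
grip_width: 0.358
```

```bash
python3 h.py .5076 -.1433 .2
python3 - <<'E'
from h import *
d=cam("top");s=cam("side")
crop(d["color"],130,160,290,280,5,"pics/t4.png");crop(s["color"],200,120,300,225,6,"pics/s4.png")
E
```

```text
shift mm [-386.2   -4.7   -0.8] turn 0.0 | tilt [ 0.0011  0.001  -1.    ] pos [0.4741 0.2415 0.1995] t 6.0 F [-0.09 -0.24 -1.01] gw 0.358
```

View pics/t4.png

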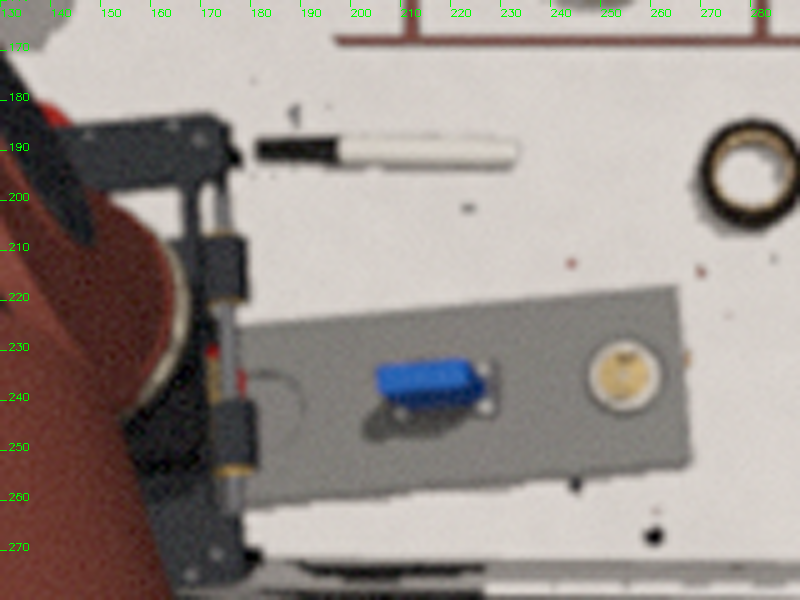

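View pics/s4.png

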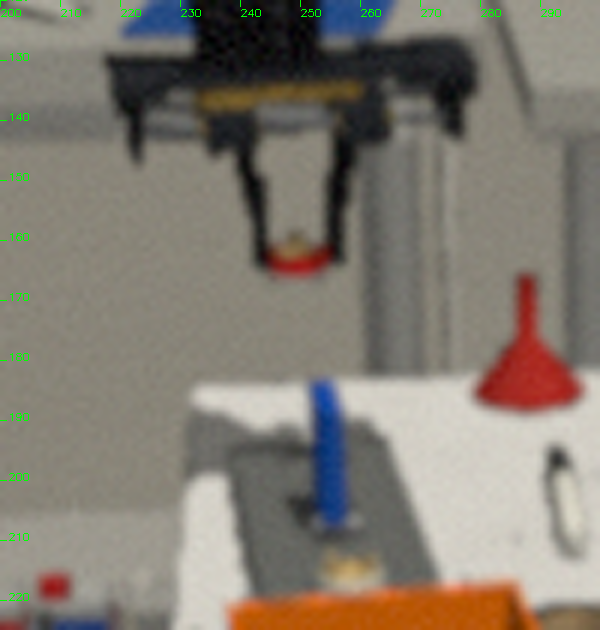

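The red cap hangs level between the pads at about (248,162) in the side view. Its nest is empty, and the caddy and good cap have not moved. Carrying it to the box.

Call:
servo_tool([
  [-12,0,0,0],
  [-36,0,0,0],
  [-72,-1,0,0],
  [-114,-1,0,0],
  [-158,-2,0,0],
  [-202,-2,0,0],
  [-246,-3,0,0],
  [-290,-4,0,0],
  [-330,-4,0,0],
  [-360,-4,0,0],
])

```text
t: 7.35
tool_pos: [0.5046, -0.1201, 0.1983]
orientation: [0.672, 0.741, -0.0, -0.0]
contact_force: [0.3, 0.6, -1.2]
grip_width: 0.361
```

Call:
servo_tool([
  [-16,-1,0,0],
  [-24,-1,0,0],
  [-26,-1,0,0],
  [-26,-1,0,0],
])

```text
t: 7.85
tool_pos: [0.507, -0.1428, 0.1986]
orientation: [0.671, 0.741, -0.0, -0.0]
contact_force: [0.5, 0.3, -0.1]
grip_width: 0.356
```

```bash
python3 h.py .5076 -.1433 .105
python3 - <<'E'
from h import *
d=cam("top");s=cam("side")
cv2.imwrite("pics/t5.png",d["color"]);crop(s["color"],200,100,320,280,4,"pics/s5.png")
E
```

```text
shift mm [-0.6  0.6 93.6] turn 0.001 | tilt [-3.e-04  2.e-04 -1.e+00] pos [ 0.507  -0.1428  0.1986] t 7.85 F [ 0.54  0.26 -0.11] gw 0.356
```

View pics/t5.png

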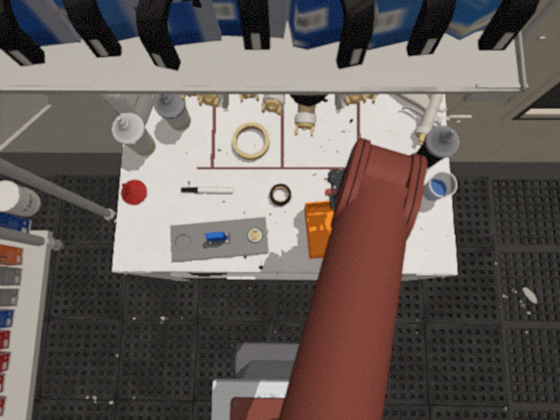

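View pics/s5.png

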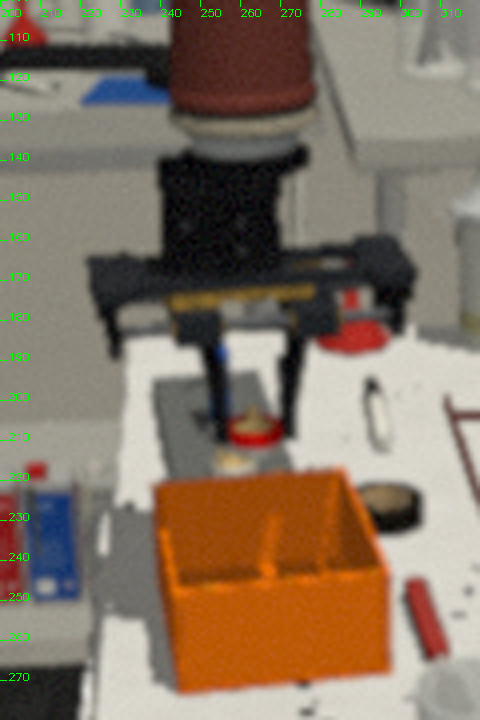

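The cap is above the box opening, at about (262,207) in the side view. The caddy's left nest is empty in the top view. Lowering and releasing.

Call:
servo_tool([
  [0,0,12,0],
  [0,0,32,0],
  [0,0,54,0],
  [0,0,74,0],
  [0,0,86,0],
  [0,0,88,0],
  [0,0,88,0],
])

```text
t: 8.82
tool_pos: [0.5073, -0.1434, 0.1111]
orientation: [0.671, 0.741, 0.0, 0.0]
contact_force: [0.2, 0.5, 0.1]
grip_width: 0.356
```

Call:
servo_tool([
  [0,0,0,0],
  [0,0,0,0],
  [0,0,0,0],
  [0,0,0,0],
  [0,0,0,0],
], jaw=-0.3)

```text
t: 9.45
tool_pos: [0.507, -0.1433, 0.1108]
orientation: [0.671, 0.741, -0.0, 0.0]
contact_force: [-0.4, 1.5, -0.1]
grip_width: 0.643
```

Call:
servo_tool([
  [0,0,-10,0],
  [0,0,-30,0],
  [0,0,-60,0],
  [0,0,-90,0],
  [0,0,-110,0],
  [0,0,-120,0],
  [0,0,-120,0],
])

```text
t: 10.32
tool_pos: [0.5072, -0.1434, 0.2313]
orientation: [0.671, 0.741, 0.0, 0.0]
contact_force: [0.4, -0.1, -0.3]
grip_width: 0.653
```

```bash
python3 - <<'E'
from h import *
q=[.48289,.15225,.0986]
c,s=np.cos(q[2]),np.sin(q[2]); l=-.007
print(q[0]-s*l,q[1]+c*l)
E
python3 h.py .4836 .1453 .228
python3 - <<'E'
from h import *
d=cam("top");s=cam("side")
cv2.imwrite("pics/t6.png",d["color"]);crop(s["color"],200,100,320,280,4,"pics/s6.png")
E
```

```text
0.4835790821940363 0.14528399930161773
shift mm [289.6   5.    3.3] turn 0.0 | tilt [ 1.1e-03  1.0e-04 -1.0e+00] pos [ 0.5072 -0.1434  0.2313] t 10.325 F [ 0.45 -0.08 -0.26] gw 0.653
```

View pics/s6.png

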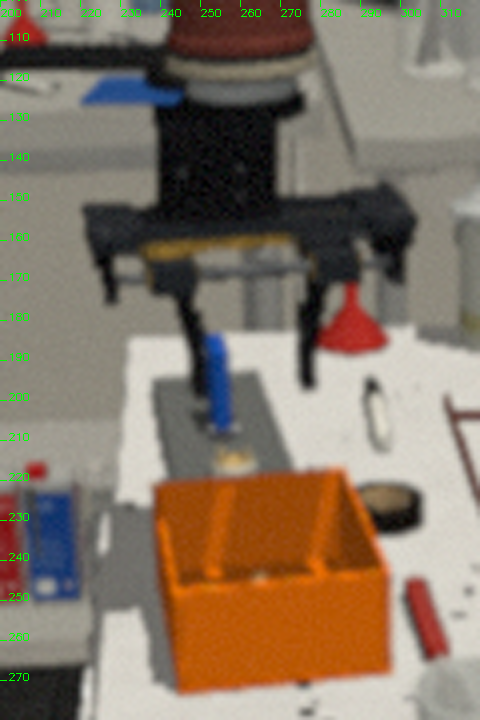

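The fingers are empty, and a bit of the beige cap top shows at (262,243) inside the box. Moving above the handle.

Call:
servo_tool([
  [12,0,0,0],
  [40,1,0,0],
  [80,1,0,0],
  [120,2,0,0],
  [160,3,0,0],
  [200,4,0,0],
  [240,4,0,0],
  [270,5,0,0],
  [285,5,0,0],
  [289.5,5,0,0],
])

```text
t: 11.68
tool_pos: [0.483, 0.1457, 0.2304]
orientation: [0.671, 0.742, -0.0, 0.0]
contact_force: [-0.1, 0.0, -0.3]
grip_width: 0.648
```

Call:
servo_tool([
  [0,0,0,0],
  [0,0,15,0],
  [0,0,30,0],
  [0,0,40,0],
  [0,0,40,0],
  [0,0,40,0],
])

```text
t: 12.42
tool_pos: [0.4836, 0.1452, 0.1909]
orientation: [0.671, 0.741, 0.0, 0.0]
contact_force: [-0.4, 0.2, -0.1]
grip_width: 0.65
```

```bash
python3 h.py .4836 .1453 .121
python3 - <<'E'
from h import *
d=cam("top");s=cam("side")
cv2.imwrite("pics/t7.png",d["color"]);crop(s["color"],210,130,310,230,6,"pics/s7.png")
p=bot.get_obs()["tool_pos"]
print(proj(s,[p-[0,0,.07],[.4829,.1522,.086]]))
E
```

```text
shift mm [ 0.1  0.  69.9] turn 0.0 | tilt [ 2.e-04 -0.e+00 -1.e+00] pos [0.4836 0.1452 0.1909] t 12.425 F [-0.39  0.2  -0.14] gw 0.65
[[252.74235065 175.36177311]
 [252.95621257 185.56955747]]
```

View pics/t7.png

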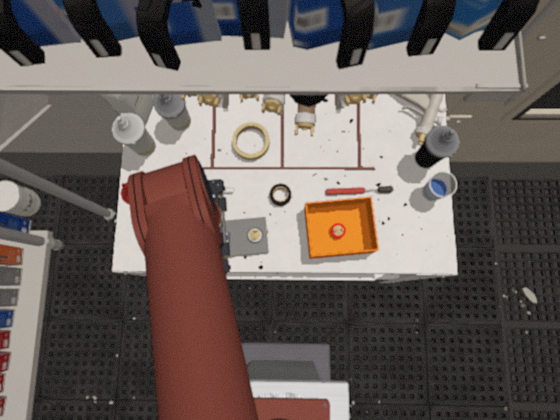

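View pics/s7.png

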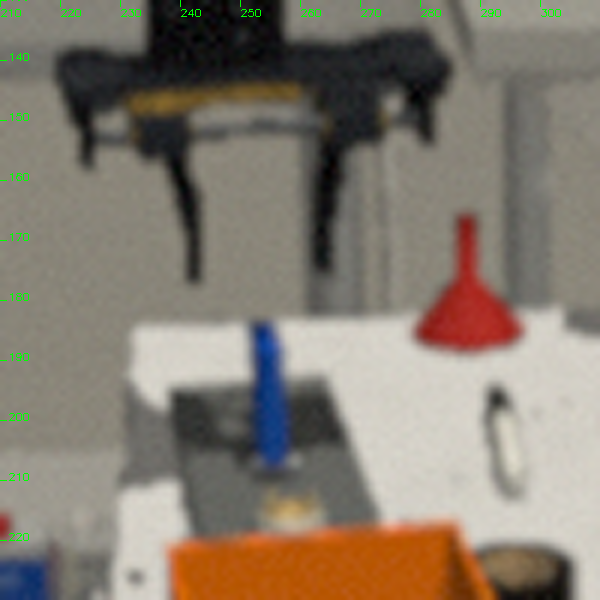

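The red cap lies in the scrap box at (337,231), and the good cap is still in its nest at (255,236). In the side view the handle top is at column 253 and the fingers are centred at 252.6, so I can descend.

Call:
servo_tool([
  [0,0,8,0],
  [0,0,22,0],
  [0,0,36,0],
  [0,0,50,0],
  [0,0,60,0],
  [0,0,67,0],
  [0,0,70,0],
  [0,0,70,0],
  [0,0,70,0],
])

```text
t: 13.65
tool_pos: [0.4836, 0.1453, 0.1211]
orientation: [0.671, 0.741, 0.0, 0.0]
contact_force: [0.7, 0.1, 0.2]
grip_width: 0.651
```

```bash
python3 h.py .4836 .1453 .121
python3 - <<'E'
from h import *
s=cam("side")
crop(s["color"],210,130,310,230,6,"pics/s8.png")
E
```

```text
shift mm [-0.  -0.   0.1] turn 0.0 | tilt [ 6.e-04  3.e-04 -1.e+00] pos [0.4836 0.1453 0.1211] t 13.65 F [0.68 0.12 0.22] gw 0.651
```

View pics/s8.png

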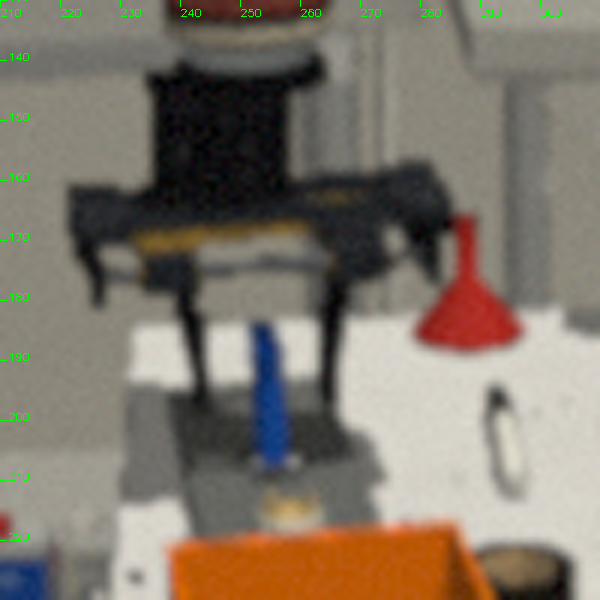

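The handle stands at column 254, between the fingers at 242.5 and 264. Closing in two stages.

Call:
servo_tool([
  [0,0,0,0],
  [0,0,0,0],
  [0,0,0,0],
  [0,0,0,0],
], jaw=0.5)

```text
t: 14.2
tool_pos: [0.4834, 0.1452, 0.1208]
orientation: [0.671, 0.741, -0.0, 0.0]
contact_force: [-0.0, -0.3, 0.1]
grip_width: 0.298
```

Call:
servo_tool([
  [0,0,0,0],
  [0,0,0,0],
  [0,0,0,0],
  [0,0,0,0],
  [0,0,0,0],
  [0,0,0,0],
], jaw=1)

```text
t: 14.95
tool_pos: [0.4836, 0.1453, 0.1209]
orientation: [0.671, 0.741, 0.0, 0.0]
contact_force: [1.7, 0.5, -0.1]
grip_width: 0.16
```

Call:
servo_tool([
  [0,0,-1,0],
  [0,0,-3,0],
  [0,0,-6,0],
  [0,0,-10,0],
  [0,0,-14,0],
  [0,0,-17,0],
  [0,0,-19,0],
  [0,0,-20,0],
  [0,0,-20,0],
  [0,0,-20,0],
])

```text
t: 16.2
tool_pos: [0.4833, 0.1452, 0.1406]
orientation: [0.671, 0.741, -0.0, -0.0]
contact_force: [-0.3, 0.1, -6.0]
grip_width: 0.16
```

Run:
```python
from h import *
s=cam("side");d=cam("top")
crop(s["color"],210,130,310,230,6,"pics/s9.png")
crop(d["color"],160,170,290,280,6,"pics/t9.png")
o=bot.get_obs();print(o["t"],o["tool_pos"],o["contact_force"],o["torque"],o["grip_width"])
```

```text
16.3 [0.48331668 0.14520913 0.14064849] [-0.22195794 -0.55465743 -4.84428579] [-0.0806948  -0.00440788 -0.06165089] 0.1553819469484514
```

View pics/s9.png

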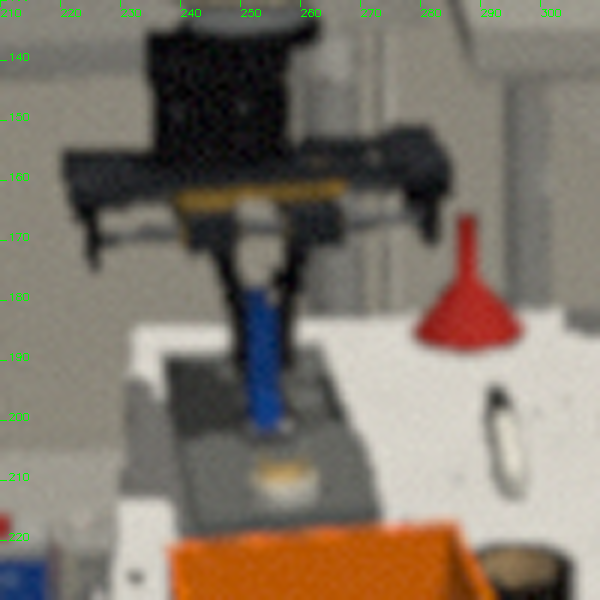

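View pics/t9.png

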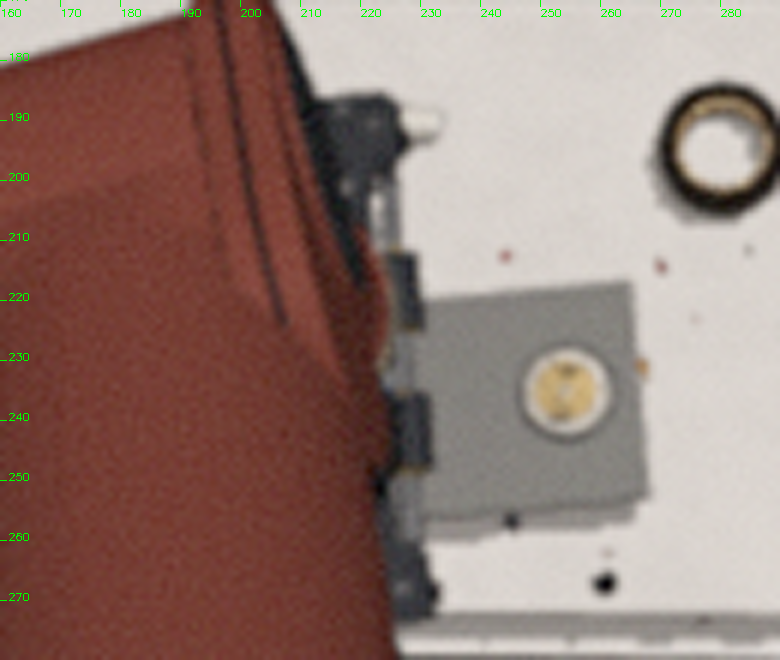

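The caddy is off the bench and looks level. The load is about 6 N and the good cap is seated at (253.5,235) in the top view. Lifting slowly by another 130 mm.

Call:
servo_tool([
  [0,0,-2,0],
  [0,0,-7,0],
  [0,0,-15,0],
  [0,0,-24,0],
  [0,0,-34,0],
  [0,0,-44,0],
  [0,0,-53,0],
  [0,0,-60,0],
  [0,0,-64,0],
  [0,0,-65,0],
])

```text
t: 17.55
tool_pos: [0.4834, 0.1453, 0.2059]
orientation: [0.671, 0.741, 0.0, 0.0]
contact_force: [-0.7, -0.3, -5.4]
grip_width: 0.157
```

Call:
servo_tool([
  [0,0,-2,0],
  [0,0,-7,0],
  [0,0,-15,0],
  [0,0,-24,0],
  [0,0,-34,0],
  [0,0,-44,0],
  [0,0,-53,0],
  [0,0,-60,0],
  [0,0,-64,0],
  [0,0,-65,0],
])

```text
t: 18.8
tool_pos: [0.4834, 0.1453, 0.2709]
orientation: [0.671, 0.741, 0.0, 0.0]
contact_force: [-0.5, 1.0, -6.3]
grip_width: 0.157
```

Call:
servo_tool([
  [0,0,0,0],
  [0,0,0,0],
  [0,0,0,0],
  [0,0,0,0],
  [0,0,0,0],
  [0,0,0,0],
  [0,0,0,0],
  [0,0,0,0],
])

```text
t: 19.8
tool_pos: [0.4834, 0.1452, 0.2708]
orientation: [0.671, 0.741, -0.0, 0.0]
contact_force: [-0.7, 0.5, -6.1]
grip_width: 0.157
```

Run:
```python
from h import *
s=cam("side");d=cam("top")
crop(s["color"],210,90,310,230,5,"pics/s10.png")
crop(d["color"],160,170,310,290,5,"pics/t10.png")
cv2.imwrite("pics/t10f.png",d["color"])
o=bot.get_obs();print(o["t"],o["tool_pos"],o["contact_force"],o["torque"],o["grip_width"],np.abs(o["joint_vel"]).max())
p=o["tool_pos"]; q=[p[0]-.0007,p[1]+.007,.0986]; z0=p[2]-.121
L=np.array([[.045,.12,.016],[-.045,.12,.016],[.045,-.12,.016],[-.045,-.12,.016],[-.045,-.12,0],[0,-.09,.035]])
for roll in (0,.03):
    P=L.copy()
    y=L[:,1]+.007; zz=L[:,2]-.07
    P[:,1]=-.007+np.cos(roll)*y-np.sin(roll)*zz; P[:,2]=.07+np.sin(roll)*y+np.cos(roll)*zz
    c,sn=np.cos(.0986),np.sin(.0986)
    Wd=np.c_[q[0]+c*P[:,0]-sn*P[:,1],q[1]+sn*P[:,0]+c*P[:,1],P[:,2]+z0]
    print(roll);print(np.c_[proj(s,Wd),proj(d,Wd)].round(1))
```

```text
19.9 [0.48338281 0.14525478 0.27075528] [ 0.27513538  0.02173908 -6.02680811] [-0.15100178  0.05371406 -0.0017089 ] 0.15548694828367227 0.0026133360285099704
0
[[261.6 149.3 152.1 215.3]
 [234.  151.1 153.5 256.8]
 [272.4 171.6 262.5 205.1]
 [240.1 173.9 266.1 246.5]
 [240.4 179.4 266.4 247.3]
 [254.9 163.  249.6 225.5]]
0.03
[[261.5 148.1 150.8 215. ]
 [233.9 149.9 152.2 256.8]
 [272.4 172.5 261.9 205.5]
 [240.1 174.9 265.3 246.7]
 [240.4 180.3 265.5 247.5]
 [254.8 163.8 249.2 225.8]]
```

View pics/s10.png

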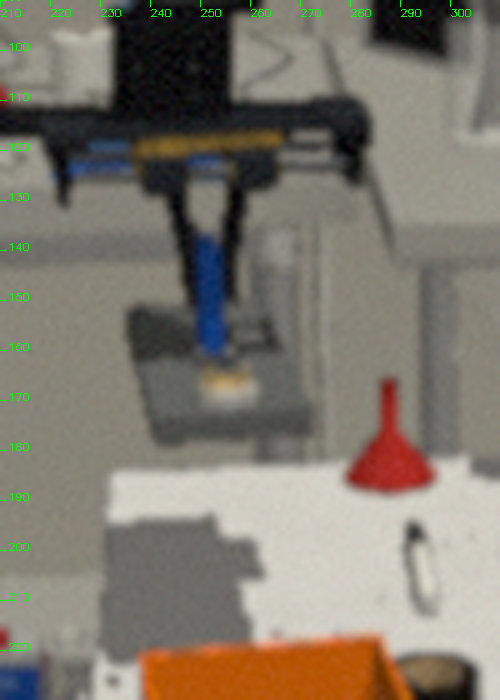

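View pics/t10.png

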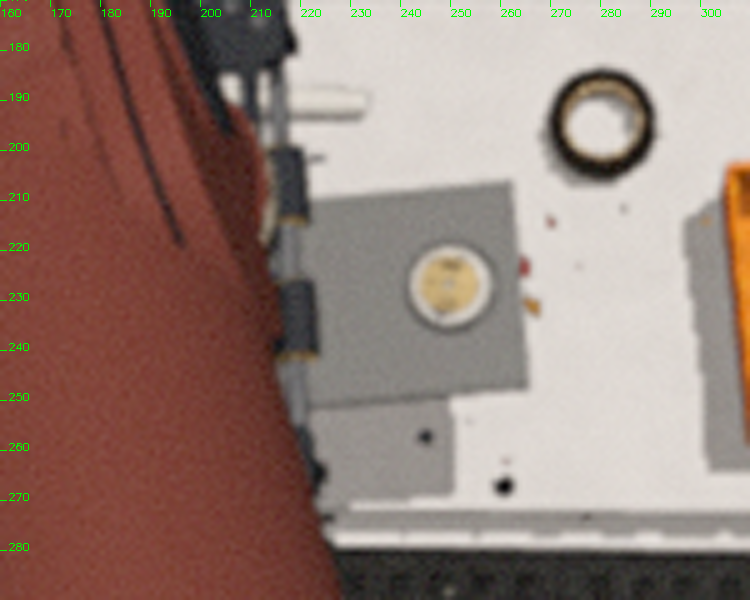

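The side view puts the plate's left corners at about (235.6,151.6) and (241,179). In the top view its right corners are at (262.4,206.4) and (265.4,247.6). All are within about 1.5 px of the level prediction. I'll enlarge further to pin down the tilt.

Run:
```python
from h import *
s=cam("side");d=cam("top")
crop(s["color"],225,128,285,185,13,"pics/s11.png")
crop(d["color"],210,195,275,260,9,"pics/t11.png")
```

```text
(no output)
```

View pics/s11.png

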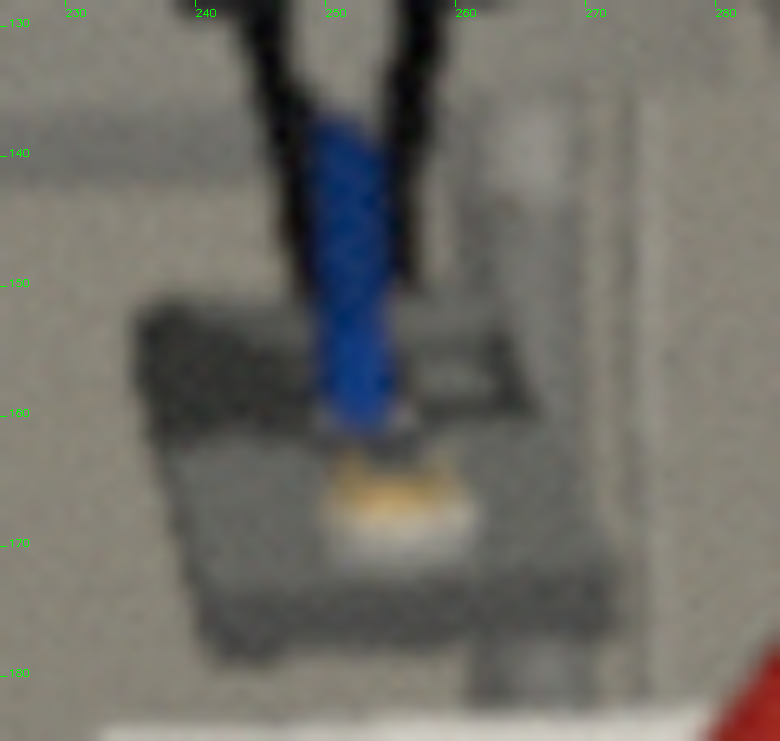

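View pics/t11.png

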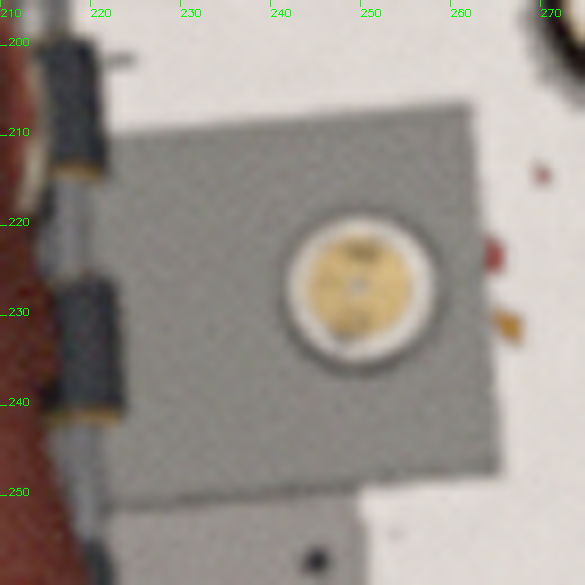

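Call:
servo_tool([
  [0,0,0,0],
  [0,0,0,0],
  [0,0,0,0],
  [0,0,0,0],
  [0,0,0,0],
  [0,0,0,0],
  [0,0,0,0],
  [0,0,0,0],
  [0,0,0,0],
  [0,0,0,0],
])

```text
t: 21.25
tool_pos: [0.4834, 0.1452, 0.2708]
orientation: [0.671, 0.741, 0.0, 0.0]
contact_force: [-0.4, -1.4, -5.6]
grip_width: 0.16
```

Run:
```python
from h import *
a=cv2.imread("pics/t10f.png");d=cam("top");s=cam("side")
cv2.imwrite("pics/t12.png",d["color"])
x=cv2.absdiff(cv2.GaussianBlur(a,(5,5),0),cv2.GaussianBlur(d["color"],(5,5),0)).max(2)
print("top diff max",x.max(),(x>20).sum()); o=bot.get_obs();print(o["t"],o["tool_pos"],o["contact_force"],o["grip_width"])
```

```text
top diff max 10 0
21.35 [0.48340489 0.14522389 0.27075368] [-0.52153692  0.09985331 -5.89824129] 0.1605682362482278
```

View pics/t12.png

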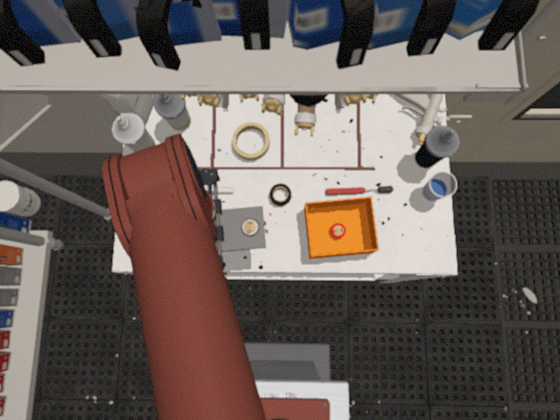

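The scene is still. The red cap is in the box at (337,231), the good cap is in its nest at (250,227), and the tape, brush, cup and marker are where they started. Handing in.

```bash
python3 -c "
from plant import bot
print(bot.sign_off())"
```

```text
the job is handed in; nothing more can be done
None
```

The red-banded cap is in the orange scrap box. The arm is now holding the caddy still by its blue handle, with the good cap in its nest. I handed the job in at about 21 s; no verdict is reported.

**Last checks:**
- **Height:** from the tool height, the caddy's underside is about 15 cm above the bench, clear of everything.
- **Level:** the corners in both pictures fit a level caddy to within about 1–2°, which is as fine as the pictures can show.
- **Stillness:** top views about 1.4 s apart show no change. The load held steady at about 6 N, and the grip opening stayed at about 0.16.
- **Other things:** the tape, brush, cup and visible part of the marker were in their original places in the last top view. The arm hid the funnel there, but an earlier side view after the lift showed it in place.

**One odd reading:** on the red cap the opening read about 31 mm against the 34 mm given. The cap stayed firm and dropped cleanly. No other check failed.

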